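# Tip a specimen carton onto the label scanner

### The arm

A 6-joint arm with a two-finger parallel gripper is mounted at the origin on the work surface. World frame = base frame: x ahead of the robot, y to its left, z up, the work surface at z = 0. Lengths are in mm, angles in rad, forces in N, time in s.
With the tool pointing down it reaches from about 275 to 750 mm from the base axis. Payload 10.2 kg.
Tool frame: the origin (TCP) lies at the very end of the fingers, on their centre line; the grasp point (between the pads) lies 19 mm behind it (ctrl.pinch_z is the distance from the TCP to the grasp point, in mm); y points along the fingers, z is the direction in which the jaws open and shut, and the axes are right-handed (so a half turn about y gives the same grasp; the last joint's range is limited). The gripper opens to 85 mm and grips with 20 to 120 N. Pads are 22 mm wide; open, the fingers measure 114 mm over their backs; the gripper's body (76 mm by 85 mm) begins 54 mm behind the grasp point. The pads swing forward as they close: fully open they stand 13 mm farther back than shut.
Start: joints at [0.878, 0.313, 1.498, -0, 1.331, -0.223], TCP at [237.684, 468.121, 193.194] pointing down, gripper open.
Joint ranges: [-2.94, 2.94], [-0.97, 2.17], [0.19, 2.56], [-1.23, 4.37], [0.02, 3.11], [-2.88, 2.88]. Speed limits (rad/s): [2.39, 2.39, 3.01, 3.14, 3.14, 3.14].

### API

Orientations are given as a unit quaternion [w, x, y, z].
In Python, from rig import sense, eyes, ctrl gives the robot as it stands. The module is installed in compiled form; this text tells all that it offers.
- The arm moves only by the shell command python3 -m handwheel 'ROWS' [FORCE]. ROWS is JSON, a list of rows, each an object of numbers: "grip": the finger opening in mm, from 0 to 85.4; "tx", "ty", "tz": the shift along the tool's x, y, z in mm; "wx", "wy", "wz": the turn, a rotation vector about the tool's x, y, z in rad. In form: [{"grip": .., "tx": .., "ty": .., "tz": .., "wx": .., "wy": .., "wz": ..}, ...]. A call has 1 to 10 rows; each row shifts and turns the commanded pose from where the row before left it, along the tool's axes as they then stand; what a row does not reach is not made up. A row lasts 1/12 s, in which the tool goes at most 41.7 mm and 7.16 degrees, less where a joint would pass 70% of its speed; a pose out of reach is approached as far as the arm can. A call is refused whole if a number of a shift passes 41.7 or a number of a turn 0.125, either way. A call with a gripper value outside its range is refused whole. The fingers move at their own pace and stop on an object; FORCE is the grip in N (left out, the last holds). Time passes only in rows, so rows that do not move let the fingers close. It gives the time, the measured TCP pose, the force and the opening at its end, in the units of the state.
- sense(): the state, without advancing time (a new reading comes with each control period).
- eyes.capture(name): name is "side" or "top" or "wrist"; returns a dict with "pixels" (420x560x3 uint8, red, green, blue), "mtx" (3x3 intrinsics, pixels), "R" (3x3) and "t" (3): a world point X has camera coordinates R X + t. Camera axes: x right, y down, z forward; pixel columns grow to the right and rows downward; lengths in mm; the calibration is good to about 2 mm. The wrist camera is an equidistant fisheye: a pixel r from the principal point sees the ray r / f radians off the axis. A picture is of the moment at which its call begins. There is no depth.
- ctrl.finish_job(): hands the job in, once; it reports no verdict.
The state is a dict: "time_s": time; "joints": joint angles; "dq": joint speeds; "tau": joint torques, N m; "eef_pos": TCP position; "ee_rot": TCP orientation; "force": force on the tool from outside, world axes, zero at the start; "wrist_torque": the same for the moment, N m; "grip_width": opening from 0.0 (shut) to 1.0 (fully open).
Only numpy, scipy, OpenCV 4.12 (cv2) and the standard library are available. Lean on these libraries where they do the work, as an engineer would, in place of code of your own. Each camera call takes 0.05 s, during which the arm holds its last target.

### The job

Push the white carton that stands on the scanner so that it topples over onto its label and comes to lie flat, wholly inside the yellow outline; do not lift it off the scanner. Only when it lies still there, press the green button fully down to start the scan, and let it go. Leave the brown carton, the jar and the wooden block standing where they are.

Things in the scene. Friction and masses are not known exactly. Their poses are not given: they have to be found in the camera images.
- scanner: Fixed low grey scanner plate, 280 (x) x 180 (y) x 20 mm high, with a dark glass window framed by a yellow outline. Origin: centre of its underside, on the table. Its +x axis runs from the end where the white carton stands towards the far end, and is the way the carton must fall.
- zone (a point): Centre of the dark window, on the scanner's top face (20 mm above the table), axes parallel to the scanner's. The yellow outline is flat, 170 mm (x) by 120 mm (y) inside, its line 4 mm wide; nothing stands up at its edge.
- carton: White closed carton, rigid, loose, 35 mm thick (x), 80 wide (y), 130 tall (z), 0.15 to 0.31 kg, upright on the scanner astride the outline's near line. Origin: centre of its underside. +x points out of the labelled broad face (brown label, black bars), 10 to 30 mm inside the outline and facing along it within 4 degrees; +z to its top.
- carton_center (a point): Middle of the white carton, 65 mm above its underside. Pushed near its top on the plain back face, square to it and midway across, the carton tips about its front foot edge without sliding, falls by itself after some 35 mm of push, and lands inside the outline.
- carton_foot_l (a point): Corner of the carton's labelled face: foot, +y side (17.5, 40, 0 mm from the carton's origin).
- carton_foot_r (a point): Corner of the carton's labelled face: foot, -y side (17.5, -40, 0 mm).
- carton_top_l (a point): Corner of the carton's labelled face: top, +y side (17.5, 40, 130 mm).
- carton_top_r (a point): Corner of the carton's labelled face: top, -y side (17.5, -40, 130 mm).
- trigger (a joint): Travel of the green push button, m: 0 released, 0.006 fully down. It springs back; fully down takes about 5 N, straight down.
- trigger_top (a point): Centre of the top face of the green round button (32 mm across), 22 mm above the table when up, in a fixed black housing on the table, beside the scanner, left or right, nearer or farther.
- spare: Brown carton, same size as the white one (35 x 80 x 130 mm), standing upright on the table beside the scanner. Origin: centre of its underside. To be left alone.
- jar: Amber jar with black cap, 56 mm across, 90 mm tall, standing beside the scanner. Origin: centre of its underside. To be left alone.
- block: Stepped wooden pinning block, 60 (x) x 40 (y) mm, steps 12, 22 and 32 mm high, beside the scanner. Origin: centre of its underside. To be left alone.
Not all that is in view belongs to the job. Leave any orange, purple or turquoise look-alike of the carton alone.

How it is judged:
By the outcome, as a careful person would: the job done as asked, in the order asked, and still so for the second after the job is handed in, with the robot touching nothing.
It also fails if it takes over 51 s, if anything falls off the work surface, if the arm or the gripper's body presses on something with over 40 N, if the wrist force passes 120 N, or if a joint passes its speed limit or range.

## Working session

There is one attempt and no reset: what is moved stays moved. The work goes in short steps, Python scripts to look and compute and a shell command to move; the robot and the scene stay as the last step left them, time stands still between calls to the robot, and variables do not carry over. Pictures are saved under pics/ and viewed, and the job is handed in when it is done.

```bash
mkdir -p pics; python3 - <<'E'
from rig import sense, eyes, ctrl
import cv2,pickle
s=sense();print(s)
for n in("side","top","wrist"):
    c=eyes.capture(n);pickle.dump(c,open(f"pics/{n}0.pkl","wb"));cv2.imwrite(f"pics/{n}0.png",c["pixels"][:,:,::-1]);print(n,c["mtx"],c["R"],c["t"])
E
```

```text
{'time_s': 0.0, 'joints': array([ 8.77615868e-01,  3.13499753e-01,  1.49843828e+00, -2.12762728e-05,
        1.33104409e+00, -2.23405333e-01]), 'dq': array([-7.38546908e-04, -1.09646962e-04,  4.67029102e-05, -6.41937240e-04,
        1.67745804e-03,  1.32065056e-03]), 'tau': array([ 1.52874563e-04, -4.12277377e+01, -2.59741241e+01, -2.88114388e-04,
        4.29515829e-03, -4.72315733e-06]), 'eef_pos': array([237.46927634, 467.86483999, 192.60922156]), 'ee_rot': array([-0.68724645,  0.68813404, -0.16477654,  0.16435496]), 'force': array([ 0.63678176,  0.00625781, -0.20504981]), 'wrist_torque': array([ 0.02787252,  0.00848938, -0.01972479]), 'grip_width': 0.996594157472784}
side [[388.41099012   0.         276.19570078]
 [  0.         388.41099012 206.12330407]
 [  0.           0.           1.        ]] [[ 0.94230371 -0.33473477 -0.00404398]
 [-0.21091946 -0.58428674 -0.78365936]
 [ 0.25995519  0.73929807 -0.62117764]] [-519.48122616  193.28882859  738.78296441]
top [[387.06607358   0.         277.15495277]
 [  0.         387.06607358 210.05503563]
 [  0.           0.           1.        ]] [[-0.02128353 -0.99974536  0.00749868]
 [-0.99852211  0.02088115 -0.05017536]
 [ 0.050006   -0.00855551 -0.99871227]] [ 21.11472156 535.18093721 936.89118549]
wrist [[325.1922621    0.         281.09546508]
 [  0.         325.1922621  209.15512577]
 [  0.           0.           1.        ]] [[ 0.45230989  0.89185828 -0.0021369 ]
 [ 0.85697729 -0.43395379  0.27798206]
 [ 0.24699329 -0.12756531 -0.96058389]] [-523.95815961  -35.99156501  380.48525276]
```

View pics/side0.png

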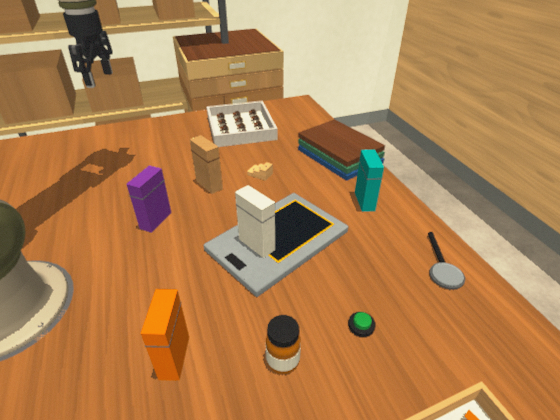

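View pics/top0.png

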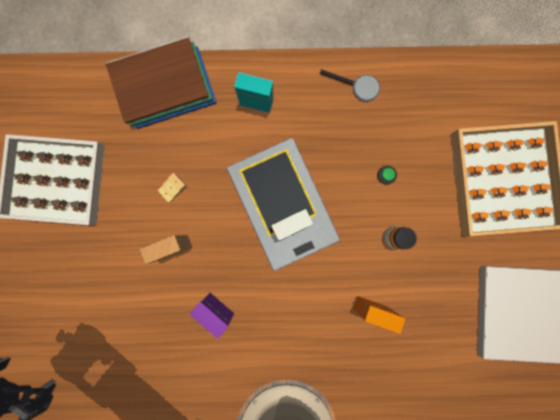

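View pics/wrist0.png

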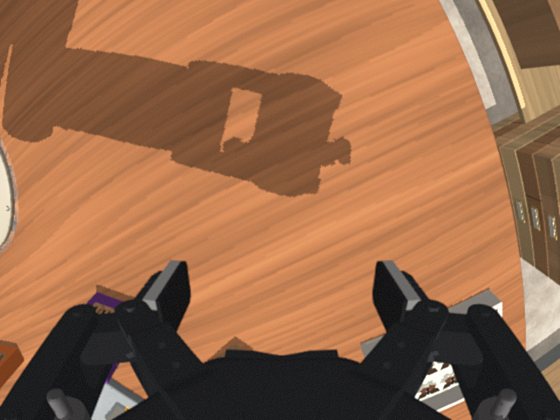

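The white carton is at top (292,225) and side (255,222). It is the only white one, and it stands on the scanner plate with the dark window ahead of it. The orange (385,318), purple (212,315), turquoise (254,92) and brown (160,249) cartons in the top view are to be left alone. The green button is at top (388,175) and side (362,322), with the jar close to it at (402,238). I'll confirm this in an enlarged crop.

```bash
python3 - <<'E'
import cv2,numpy as np
t=cv2.imread("pics/top0.png");s=cv2.imread("pics/side0.png")
a=cv2.resize(t[130:280,220:420],None,fx=4,fy=4,interpolation=cv2.INTER_CUBIC)
b=cv2.resize(s[180:300,200:360],None,fx=5,fy=5,interpolation=cv2.INTER_CUBIC)
cv2.imwrite("pics/tc.png",a);cv2.imwrite("pics/sc.png",b)
E
```

```text
(no output)
```

View pics/tc.png

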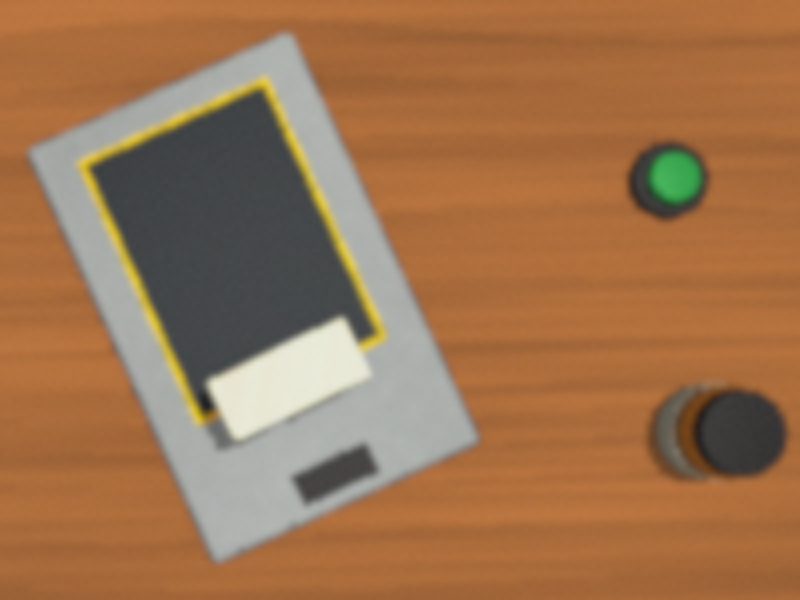

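View pics/sc.png

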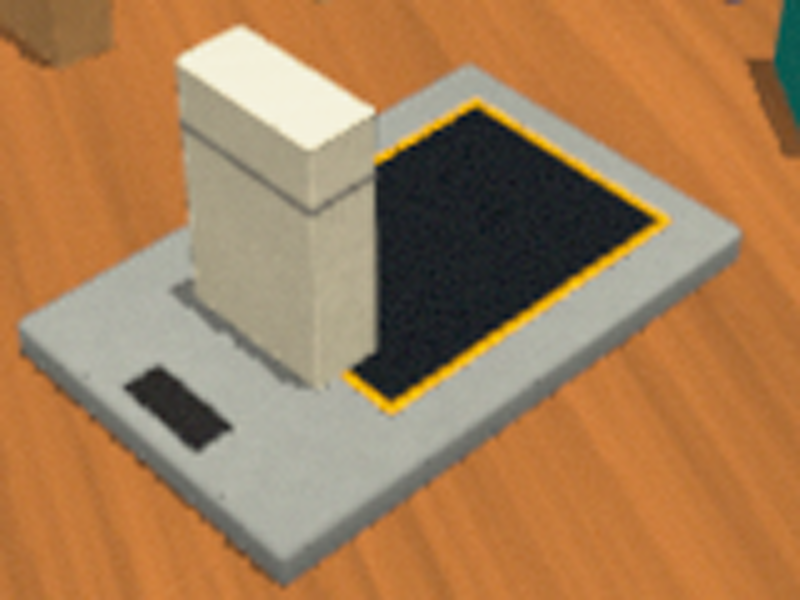

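This is the white carton: its plain back faces the robot and the window lies ahead of it. Next I fit the poses jointly in both views.

```bash
cat > h.py <<'E'
import numpy as np,pickle,cv2
from scipy.optimize import least_squares
def proj(c,X):
    p=c["R"]@np.asarray(X,float)+c["t"]; k=c["mtx"]@p; return k[:2]/k[2]
def ray(c,uv,z):
    d=c["R"].T@np.linalg.inv(c["mtx"])@[uv[0],uv[1],1]; o=-c["R"].T@c["t"]
    return o+d*(z-o[2])/d[2]
def fit(obs,x0):  # obs: list (cam, uv, local pt); pose x,y,yaw
    def w(p,l): return [p[0]+np.cos(p[2])*l[0]-np.sin(p[2])*l[1],p[1]+np.sin(p[2])*l[0]+np.cos(p[2])*l[1],l[2]]
    f=lambda p:np.concatenate([proj(c,w(p,l))-uv for c,uv,l in obs])
    r=least_squares(f,x0,x_scale=[10,10,.1]);return r.x,r.fun.reshape(-1,2)
E
cat > fit0.py <<'E'
from h import *
T=pickle.load(open("pics/top0.pkl","rb"));S=pickle.load(open("pics/side0.pkl","rb"))
tt=lambda a,b:np.array([220+(a+.5)/4-.5,130+(b+.5)/4-.5]); ss=lambda a,b:np.array([200+(a+.5)/5-.5,180+(b+.5)/5-.5])
Z=[(T,tt(79,160),(89,64,20)),(T,tt(266,77),(89,-64,20)),(T,tt(386,340),(-89,-64,20)),(T,tt(201,425),(-89,64,20)),
(S,ss(478,98),(89,64,20)),(S,ss(668,220),(89,-64,20)),(S,ss(392,413),(-89,-64,20))]
h=17.5
C=[(T,tt(206,379),(h,40,150)),(T,tt(345,317),(h,-40,150)),(T,tt(372,374),(-h,-40,150)),(T,tt(238,441),(-h,40,150)),
(S,ss(177,63),(-h,40,150)),(S,ss(240,25),(h,40,150)),(S,ss(376,110),(h,-40,150)),(S,ss(314,152),(-h,-40,150)),(S,ss(320,387),(-h,-40,20)),(S,ss(376,352),(h,-40,20))]
for n,o in(("zone",Z),("carton",C)):
    for lab,oo in(("both",o),("top",[q for q in o if q[0] is T]),("side",[q for q in o if q[0] is S])):
        x,r=fit(oo,[500,0,.4]);print(n,lab,x.round(3),"deg",np.degrees(x[2]).round(2),abs(r).max().round(2))
print("btn",ray(T,tt(676,177),22))
s=cv2.imread("pics/side0.png");t=cv2.imread("pics/top0.png")
for c,im,n in((T,t,"top"),(S,s,"side")):
    hsv=cv2.cvtColor(im,cv2.COLOR_BGR2HSV);m=cv2.inRange(hsv,(50,120,60),(75,255,255))
    k,l,st,ce=cv2.connectedComponentsWithStats(m)
    for i in range(1,k):
        if st[i,4]>30:print(n,ce[i],st[i,4],ray(c,ce[i],22 if n=="top" else 20))
    
print("jar",ray(T,tt(740,432),90),"spare",ray(T,(160,247),130),"block",ray(T,(172,187),25))
E
python3 fit0.py
```

```text
zone both [5.79763e+02 8.05100e+00 4.09000e-01] deg 23.43 1.04
zone top [5.79071e+02 7.21800e+00 4.06000e-01] deg 23.29 0.79
zone side [5.81142e+02 1.03000e+01 4.08000e-01] deg 23.39 0.83
carton both [ 4.99449e+02 -1.95580e+01  4.35000e-01] deg 24.94 1.4
carton top [ 4.98622e+02 -1.99650e+01  4.23000e-01] deg 24.21 0.55
carton side [ 5.00033e+02 -1.88280e+01  4.41000e-01] deg 25.27 1.07
btn [ 618.07814733 -264.98159221   22.        ]
top [388.10714286 173.95714286] 140 [ 617.90152945 -263.70338254   22.        ]
side [362.10188679 320.53584906] 265 [ 618.42580102 -266.98574656   20.        ]
jar [ 463.44820907 -275.49225391   90.        ] spare [455.82881886 262.94904903 130.        ] block [596.27747296 263.90956078  25.        ]
```

```bash
cat > st.py <<'E'
from h import *
from rig import sense
from scipy.spatial.transform import Rotation as Ro
import sys
s=sense();q=s["ee_rot"];R=Ro.from_quat([q[1],q[2],q[3],q[0]]).as_matrix()
print("t",s["time_s"],"pos",s["eef_pos"].round(1),"F",s["force"].round(1),"w",round(s["grip_width"],2),"j",s["joints"].round(2))
zx=np.degrees(np.arctan2(R[1,2],R[0,2]));print("tool x",R[:,0].round(3),"y",R[:,1].round(3),"z",R[:,2].round(3),"z heading",zx.round(2))
if len(sys.argv)>3:
    g=np.array([float(a) for a in sys.argv[1:4]]);d=g-s["eef_pos"];print("world d",d.round(1),"tool d",(R.T@d).round(1))
if len(sys.argv)>4:
    D=Ro.from_matrix(np.column_stack([np.cross([0,0,-1],v:=np.array([np.cos(a:=np.radians(float(sys.argv[4]))),np.sin(a),0])),[0,0,-1],v]));print("rotvec tool",(Ro.from_matrix(R).inv()*D).as_rotvec().round(4), "tool d after rot",D.inv().apply(d).round(1))
E
python3 st.py 437 -48 195 24.6;python3 st.py 437 -48 195 114.6
```

```text
t 0.15 pos [237.6 467.9 192.8] F [ 0.1 -0.4  0.4] w 1.0 j [ 0.88  0.31  1.5  -0.    1.33 -0.22]
tool x [ 0.892 -0.453 -0.   ] y [-0.001 -0.001 -1.   ] z [ 0.453  0.892 -0.001] z heading 63.08
world d [ 199.4 -515.9    2.2] tool d [ 411.4   -2.  -369.7]
rotvec tool [9.000e-04 6.716e-01 1.000e-04] tool d after rot [552.1  -2.2 -33.4]
t 0.15 pos [237.6 467.9 192.8] F [ 0.1 -0.4  0.4] w 1.0 j [ 0.88  0.31  1.5  -0.    1.33 -0.22]
tool x [ 0.892 -0.453 -0.   ] y [-0.001 -0.001 -1.   ] z [ 0.453  0.892 -0.001] z heading 63.08
world d [ 199.4 -515.9    2.2] tool d [ 411.4   -2.  -369.7]
rotvec tool [ 7.000e-04 -8.992e-01 -6.000e-04] tool d after rot [ -33.4   -2.2 -552.1]
```

```bash
python3 -m handwheel '[{"grip":0,"tx":29,"tz":-26},{"grip":0,"tx":29,"tz":-26},{"grip":0,"tx":29,"tz":-26},{"grip":0,"tx":29,"tz":-26},{"grip":0,"tx":29,"tz":-26},{"grip":0,"tx":29,"tz":-26},{"grip":0,"tx":29,"tz":-26},{"grip":0,"tx":29,"tz":-26},{"grip":0,"tx":29,"tz":-26},{"grip":0,"tx":29,"tz":-26}]' 40
python3 -m handwheel '[{"wy":-0.112},{"wy":-0.112},{"wy":-0.112},{"wy":-0.112},{"wy":-0.112},{"wy":-0.112},{"wy":-0.112},{"wy":-0.115},{"grip":0}]'
python3 st.py 437 -48 195 114.6
```

```text
t 0.15 pos [237.6 467.9 192.8] F [ 0.1 -0.4  0.4] w 1.0 j [ 0.88  0.31  1.5  -0.    1.33 -0.22]
tool x [ 0.892 -0.453 -0.   ] y [-0.001 -0.001 -1.   ] z [ 0.453  0.892 -0.001] z heading 63.08
world d [ 199.4 -515.9    2.2] tool d [ 411.4   -2.  -369.7]
rotvec tool [ 7.000e-04 -8.992e-01 -6.000e-04] tool d after rot [ -33.4   -2.2 -552.1]invalid input
invalid input
```

Nothing moved. It looks as if every row needs all its keys.

```bash
python3 -m handwheel '[{"grip":0,"tx":29,"ty":0,"tz":-26,"wx":0,"wy":0,"wz":0},{"grip":0,"tx":29,"ty":0,"tz":-26,"wx":0,"wy":0,"wz":0},{"grip":0,"tx":29,"ty":0,"tz":-26,"wx":0,"wy":0,"wz":0},{"grip":0,"tx":29,"ty":0,"tz":-26,"wx":0,"wy":0,"wz":0},{"grip":0,"tx":29,"ty":0,"tz":-26,"wx":0,"wy":0,"wz":0},{"grip":0,"tx":29,"ty":0,"tz":-26,"wx":0,"wy":0,"wz":0},{"grip":0,"tx":29,"ty":0,"tz":-26,"wx":0,"wy":0,"wz":0},{"grip":0,"tx":29,"ty":0,"tz":-26,"wx":0,"wy":0,"wz":0},{"grip":0,"tx":29,"ty":0,"tz":-26,"wx":0,"wy":0,"wz":0},{"grip":0,"tx":29,"ty":0,"tz":-26,"wx":0,"wy":0,"wz":0}]' 40
python3 st.py 437 -48 195 114.6
```

```text
time_s: 0.98
eef_pos: [378.7, 103.2, 193.3]
ee_rot: [0.688, -0.688, 0.165, -0.165]
force: [1.1, 0.1, -0.5]
grip_width: -0.001
t 0.9833 pos [378.7 103.2 193.3] F [ 1.1  0.1 -0.5] w -0.0 j [-0.03  0.01  1.85  0.    1.27 -1.14]
tool x [ 0.892 -0.453  0.   ] y [ 0.  0. -1.] z [0.453 0.892 0.   ] z heading 63.08
world d [  58.3 -151.2    1.7] tool d [ 120.4   -1.7 -108.4]
rotvec tool [-1.000e-04 -8.991e-01  2.000e-04] tool d after rot [  -9.9   -1.7 -161.7]
```

```bash
python3 -m handwheel '[{"grip":0,"tx":0,"ty":0,"tz":0,"wx":0,"wy":-0.112,"wz":0},{"grip":0,"tx":0,"ty":0,"tz":0,"wx":0,"wy":-0.112,"wz":0},{"grip":0,"tx":0,"ty":0,"tz":0,"wx":0,"wy":-0.112,"wz":0},{"grip":0,"tx":0,"ty":0,"tz":0,"wx":0,"wy":-0.112,"wz":0},{"grip":0,"tx":0,"ty":0,"tz":0,"wx":0,"wy":-0.112,"wz":0},{"grip":0,"tx":0,"ty":0,"tz":0,"wx":0,"wy":-0.112,"wz":0},{"grip":0,"tx":0,"ty":0,"tz":0,"wx":0,"wy":-0.112,"wz":0},{"grip":0,"tx":0,"ty":0,"tz":0,"wx":0,"wy":-0.115,"wz":0},{"grip":0,"tx":0,"ty":0,"tz":0,"wx":0,"wy":0,"wz":0}]'
python3 st.py 437 -48 195 114.6
```

```text
time_s: 1.73
eef_pos: [378.4, 105.0, 193.1]
ee_rot: [0.691, -0.691, -0.152, 0.152]
force: [0.4, 0.5, -0.5]
grip_width: -0.001
t 1.7333 pos [378.4 105.  193.1] F [ 0.4  0.5 -0.5] w -0.0 j [-0.03  0.01  1.85 -0.    1.27 -2.03]
tool x [ 0.908  0.42  -0.   ] y [-0.  0. -1.] z [-0.42   0.908  0.   ] z heading 114.82
world d [  58.6 -153.     1.9] tool d [ -11.1   -1.9 -163.4]
rotvec tool [-0.0001  0.0039 -0.0003] tool d after rot [ -10.5   -1.9 -163.5]
```

```bash
python3 -m handwheel '[{"grip":0,"tx":-3,"ty":0,"tz":-33,"wx":0,"wy":0,"wz":0},{"grip":0,"tx":-3,"ty":0,"tz":-33,"wx":0,"wy":0,"wz":0},{"grip":0,"tx":-3,"ty":0,"tz":-33,"wx":0,"wy":0,"wz":0},{"grip":0,"tx":-2,"ty":0,"tz":-33,"wx":0,"wy":0,"wz":0},{"grip":0,"tx":0,"ty":0,"tz":-31.4,"wx":0,"wy":0,"wz":0},{"grip":0,"tx":0,"ty":32,"tz":0,"wx":0,"wy":0,"wz":0},{"grip":0,"tx":0,"ty":33,"tz":0,"wx":0,"wy":0,"wz":0},{"grip":0,"tx":0,"ty":0,"tz":0,"wx":0,"wy":0,"wz":0}]'
python3 st.py 483.6 -26.8 128 114.6
python3 - <<'E'
from rig import eyes
import cv2
a=eyes.capture("top")["pixels"][130:280,220:420,::-1];cv2.imwrite("pics/t1.png",cv2.resize(a,None,fx=4,fy=4,interpolation=2))
a=eyes.capture("side")["pixels"][130:300,160:380,::-1];cv2.imwrite("pics/s1.png",cv2.resize(a,None,fx=3.5,fy=3.5,interpolation=2))
a=eyes.capture("wrist")["pixels"][:,:,::-1];cv2.imwrite("pics/w1.png",a)
E
```

```text
time_s: 2.4
eef_pos: [433.6, -47.5, 123.5]
ee_rot: [0.693, -0.689, -0.146, 0.152]
force: [-1.1, 0.2, -0.9]
grip_width: -0.001
t 2.4 pos [433.6 -47.5 123.5] F [-1.1  0.2 -0.9] w -0.0 j [-0.38  0.2   1.84 -0.    1.11 -2.37]
tool x [ 0.911  0.412 -0.007] y [-0.009  0.004 -1.   ] z [-0.412  0.911  0.007] z heading 114.33
world d [50.  20.7  4.5] tool d [54.1 -4.9 -1.8]
rotvec tool [-0.007  -0.0047 -0.0068] tool d after rot [54.1 -4.5 -2. ]
```

View pics/t1.png

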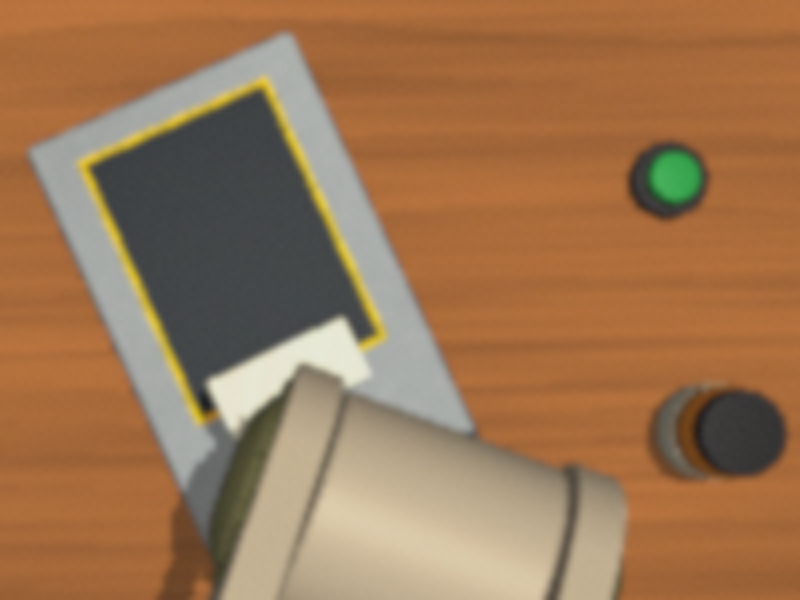

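View pics/s1.png

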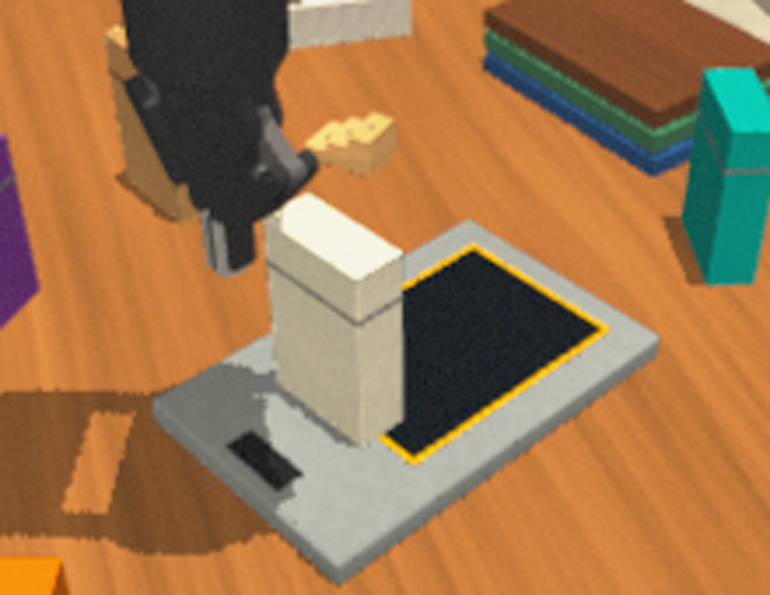

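View pics/w1.png

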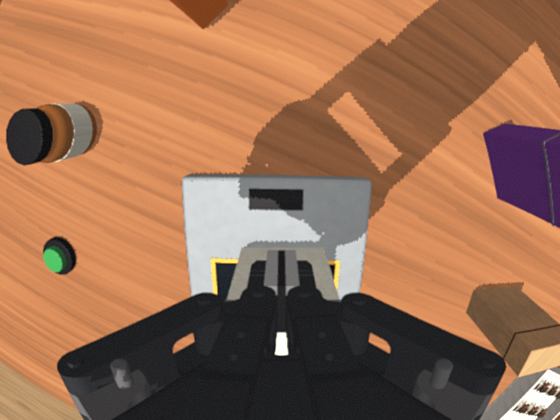

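The carton is untouched and the closed fingertips are square behind its back face. In the wrist view the carton is centred at about (280,270). I'll raise the tip a little and approach.

```bash
python3 -m handwheel '[{"grip":0,"tx":0,"ty":-6,"tz":0,"wx":0,"wy":0,"wz":0},{"grip":0,"tx":8,"ty":0,"tz":0,"wx":0,"wy":0,"wz":0},{"grip":0,"tx":8,"ty":0,"tz":0,"wx":0,"wy":0,"wz":0},{"grip":0,"tx":8,"ty":0,"tz":0,"wx":0,"wy":0,"wz":0},{"grip":0,"tx":4,"ty":0,"tz":0,"wx":0,"wy":0,"wz":0},{"grip":0,"tx":0,"ty":0,"tz":0,"wx":0,"wy":0,"wz":0},{"grip":0,"tx":0,"ty":0,"tz":0,"wx":0,"wy":0,"wz":0}]'
python3 st.py 483.6 -26.8 134 114.6
python3 - <<'E'
from rig import eyes
import cv2
a=eyes.capture("side")["pixels"][130:300,160:380,::-1];cv2.imwrite("pics/s2.png",cv2.resize(a,None,fx=3.5,fy=3.5,interpolation=2))
E
```

```text
time_s: 3.13
eef_pos: [462.0, -36.3, 134.0]
ee_rot: [0.691, -0.691, -0.151, 0.151]
force: [-0.6, -0.0, 0.7]
grip_width: 0.0
t 3.1333 pos [462.  -36.3 134. ] F [-0.6 -0.   0.7] w 0.0 j [-0.33  0.24  1.76 -0.    1.14 -2.33]
tool x [ 0.909  0.417 -0.001] y [-0.001  0.    -1.   ] z [-0.417  0.909  0.   ] z heading 114.62
world d [21.6  9.5  0. ] tool d [23.5 -0.  -0.4]
rotvec tool [-0.0004  0.0004 -0.0005] tool d after rot [23.5 -0.  -0.4]
```

View pics/s2.png

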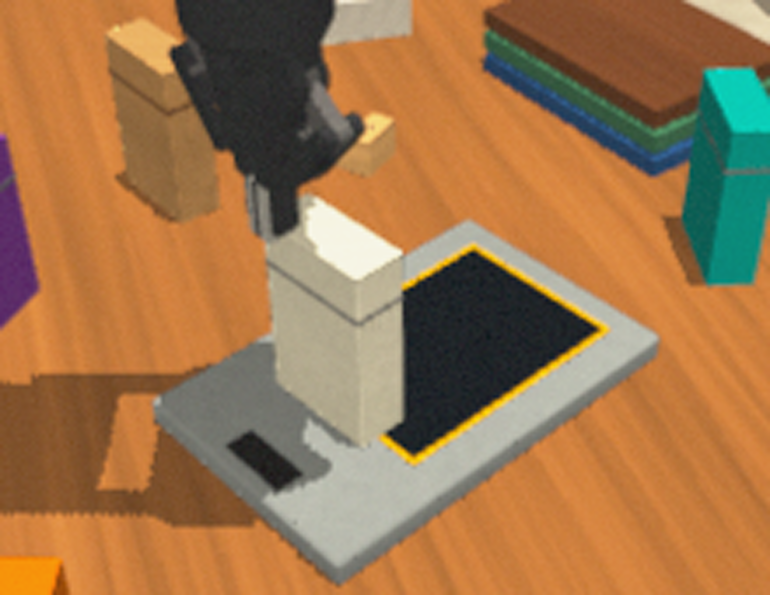

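```bash
python3 - <<'E'
from h import *
S=pickle.load(open("pics/side0.pkl","rb"))
for X in([462,-36.3,134],[483.6,-26.8,134],[467,10,150],[500,-62.6,150]):print(X,((proj(S,X)-[160,130])*3.5).round())
E
python3 - <<'E'
from rig import eyes
import cv2
cv2.imwrite("pics/w2.png",eyes.capture("wrist")["pixels"][:,:,::-1])
E
```

```text
[462, -36.3, 134] [275. 288.]
[483.6, -26.8, 134] [308. 270.]
[467, 10, 150] [260. 216.]
[500, -62.6, 150] [355. 279.]
```

View pics/w2.png

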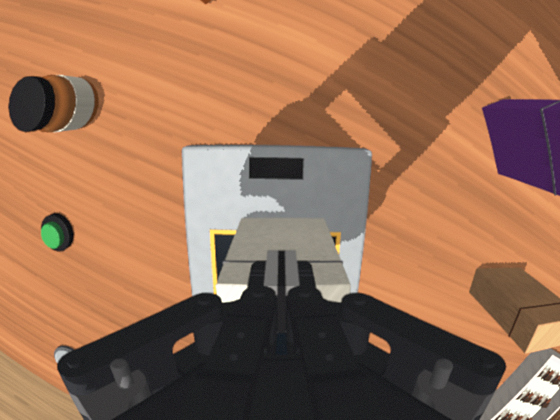

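```bash
python3 - <<'E'
from h import *
S=pickle.load(open("pics/side0.pkl","rb"))
for X in([433.6,-47.5,123.5],[433,-47.5,130],[433,-47.5,150]):print(X,((proj(S,X)-[160,130])*3.5).round())
print(proj(S,[237.6,467.9,193]),proj(S,[237.6,467.9,206]))
W=pickle.load(open("pics/wrist0.pkl","rb"))
from rig import eyes,sense
c=eyes.capture("wrist");s=sense()
def fe(c,X):
    p=c["R"]@X+c["t"];th=np.arctan2(np.hypot(p[0],p[1]),p[2]);f=c["mtx"][0,0];r=np.hypot(p[0],p[1]);return c["mtx"][:2,2]+f*th*p[:2]/r
P=s["eef_pos"]
for X in(P,P+[0,0,20],P+[0,0,30],[483.6,-26.8,150],[483.6,-26.8,20],[499.5,-19.5,150]):print(np.round(X),fe(c,np.array(X)).round())
print(-c["R"].T@c["t"])
cv2.imwrite("pics/w2c.png",cv2.resize(c["pixels"][200:320,200:360,::-1],None,fx=5,fy=5,interpolation=2))
c=eyes.capture("side");print(c["R"]-S["R"],c["t"]-S["t"])
cv2.imwrite("pics/s2c.png",cv2.resize(c["pixels"][150:270,190:350,::-1],None,fx=5,fy=5,interpolation=2))
E
```

```text
[433.6, -47.5, 123.5] [231. 327.]
[433, -47.5, 130] [229. 318.]
[433, -47.5, 150] [226. 289.]
[104.80369647  99.63167842] [103.42474865  94.90227044]
[462. -37. 134.] [280. 239.]
[462. -37. 154.] [280. 253.]
[462. -37. 164.] [280. 261.]
[484. -27. 150.] [280. 287.]
[484. -27.  20.] [280. 219.]
[500. -20. 150.] [280. 312.]
[396.87626877 -65.96007163 315.75268184]
[[0. 0. 0.]
 [0. 0. 0.]
 [0. 0. 0.]] [0. 0. 0.]
```

View pics/w2c.png

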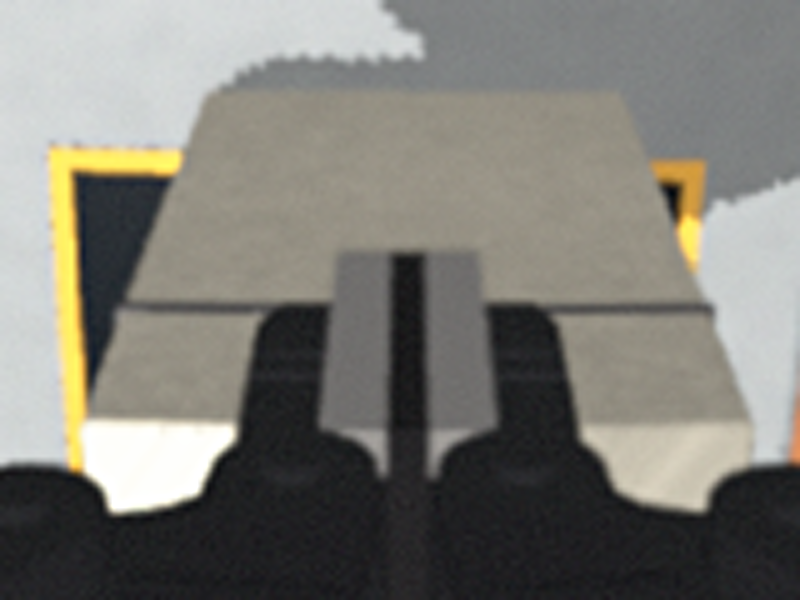

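View pics/s2c.png

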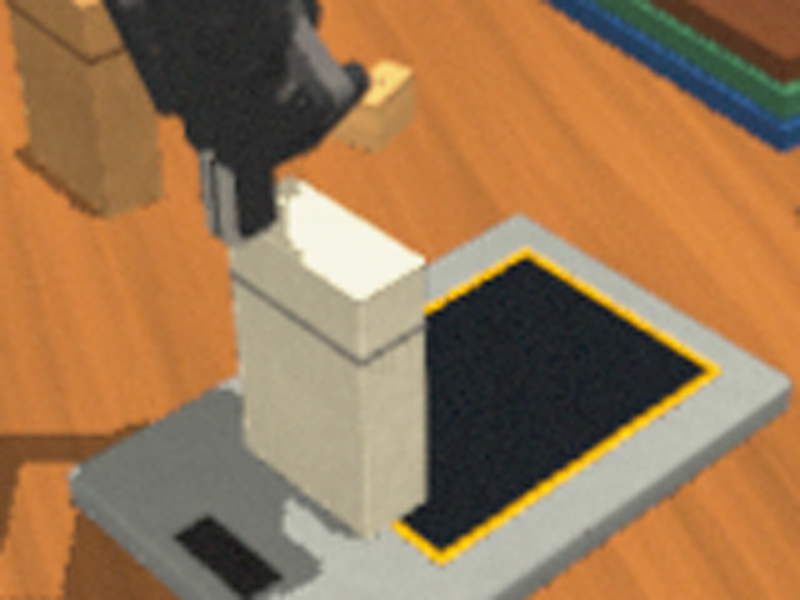

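The side view shows the real fingertip about 30 mm above the reported TCP. It ends above the carton top at crop (245,240) and doesn't cover the back face. I'll trust the picture, lower the hand behind the carton and check again.

```bash
python3 -m handwheel '[{"grip":0,"tx":-5,"ty":0,"tz":0,"wx":0,"wy":0,"wz":0},{"grip":0,"tx":0,"ty":10,"tz":0,"wx":0,"wy":0,"wz":0},{"grip":0,"tx":0,"ty":10,"tz":0,"wx":0,"wy":0,"wz":0},{"grip":0,"tx":0,"ty":10,"tz":0,"wx":0,"wy":0,"wz":0},{"grip":0,"tx":0,"ty":0,"tz":0,"wx":0,"wy":0,"wz":0},{"grip":0,"tx":0,"ty":0,"tz":0,"wx":0,"wy":0,"wz":0}]'
cat > pic.py <<'E'
import sys,cv2,pickle
from rig import eyes
n,o=sys.argv[1:3];r=[int(v) for v in sys.argv[3:7]];f=float(sys.argv[7])
c=eyes.capture(n);pickle.dump(c,open(f"pics/{o}.pkl","wb"))
cv2.imwrite(f"pics/{o}.png",cv2.resize(c["pixels"][r[0]:r[1],r[2]:r[3],::-1],None,fx=f,fy=f,interpolation=2))
E
python3 pic.py side s3 150 270 190 350 5; python3 pic.py wrist w3 200 320 200 360 5
python3 st.py 483.6 -26.8 134 114.6
python3 - <<'E'
from h import *
from rig import sense
S=pickle.load(open("pics/s3.pkl","rb"));print((proj(S,sense()["eef_pos"])-[190,150])*5)
E
```

```text
time_s: 3.83
eef_pos: [457.1, -38.7, 104.2]
ee_rot: [0.691, -0.691, -0.15, 0.151]
force: [0.9, -0.8, -0.3]
grip_width: 0.002
t 3.9333 pos [457.7 -38.8 104.8] F [1.1 0.2 0.5] w 0.0 j [-0.34  0.27  1.81  0.    1.06 -2.34]
tool x [0.909 0.416 0.001] y [ 0.001 -0.    -1.   ] z [-0.416  0.909 -0.001] z heading 114.58
world d [25.9 12.  29.2] tool d [ 28.6 -29.2   0.1]
rotvec tool [ 0.0006 -0.0003  0.0006] tool d after rot [ 28.6 -29.2   0.1]
[238.61236143 375.37132883]
```

View pics/s3.png

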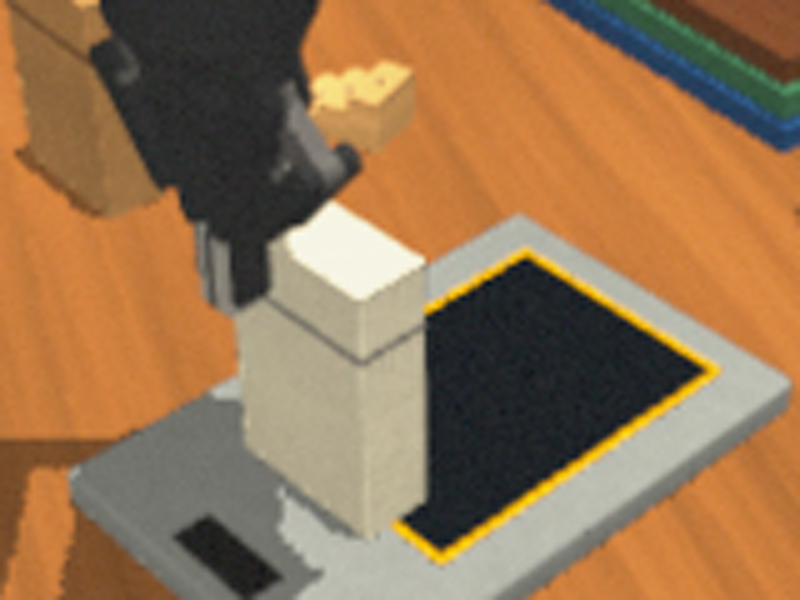

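View pics/w3.png

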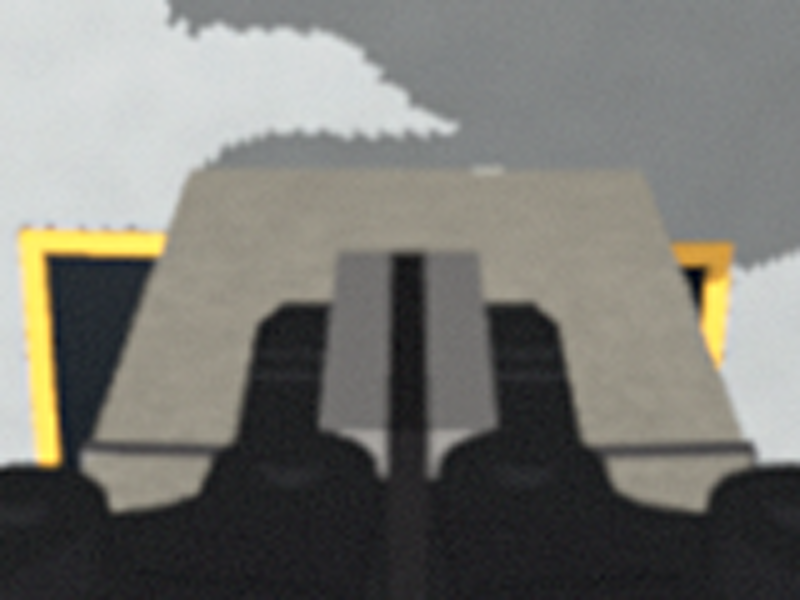

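```bash
python3 - <<'E'
from h import *
S=pickle.load(open("pics/s3.pkl","rb"));W=pickle.load(open("pics/w3.pkl","rb"))
def rs(c,uv):
    d=c["R"].T@np.linalg.inv(c["mtx"])@[*uv,1];return -c["R"].T@c["t"],d/np.linalg.norm(d)
def rw(c,uv):
    v=np.array(uv)-c["mtx"][:2,2];r=np.hypot(*v);th=r/c["mtx"][0,0];d=c["R"].T@[*(np.sin(th)*v/r),np.cos(th)];return -c["R"].T@c["t"],d
def tri(a,b):
    M=sum(np.eye(3)-np.outer(d,d) for o,d in(a,b));v=sum((np.eye(3)-np.outer(d,d))@o for o,d in(a,b));X=np.linalg.solve(M,v)
    return X.round(1),[np.linalg.norm(np.cross(X-o,d)).round(1) for o,d in(a,b)]
for su,wu in(((228,308),(410,250)),((213,303),(335,250)),((236,313),(480,250)),((236,313),(425,250))):
    print(tri(rs(S,(190+su[0]/5,150+su[1]/5)),rw(W,(200+wu[0]/5,200+wu[1]/5))))
E
```

```text
(array([452.8, -40.9, 139.9]), [np.float64(2.9), np.float64(2.9)])
(array([447.8, -49.8, 152.4]), [np.float64(0.3), np.float64(0.3)])
(array([456. , -31.8, 128.3]), [np.float64(4.7), np.float64(4.7)])
(array([455.4, -38.3, 134. ]), [np.float64(3.9), np.float64(3.9)])
```

```bash
python3 -m handwheel '[{"grip":0,"tx":0,"ty":4,"tz":0,"wx":0,"wy":0,"wz":0},{"grip":0,"tx":4,"ty":0,"tz":0,"wx":0,"wy":0,"wz":0},{"grip":0,"tx":4,"ty":0,"tz":0,"wx":0,"wy":0,"wz":0},{"grip":0,"tx":3,"ty":0,"tz":0,"wx":0,"wy":0,"wz":0},{"grip":0,"tx":3,"ty":0,"tz":0,"wx":0,"wy":0,"wz":0},{"grip":0,"tx":3,"ty":0,"tz":0,"wx":0,"wy":0,"wz":0},{"grip":0,"tx":3,"ty":0,"tz":0,"wx":0,"wy":0,"wz":0},{"grip":0,"tx":3,"ty":0,"tz":0,"wx":0,"wy":0,"wz":0},{"grip":0,"tx":0,"ty":0,"tz":0,"wx":0,"wy":0,"wz":0}]'
python3 pic.py side s4 150 270 190 350 5; python3 pic.py wrist w4 200 320 200 360 5
python3 st.py 483.6 -26.8 100 114.6
```

```text
time_s: 4.68
eef_pos: [478.8, -28.8, 100.2]
ee_rot: [-0.691, 0.691, 0.151, -0.151]
force: [-0.3, -0.2, 0.0]
grip_width: -0.0
t 4.7833 pos [478.4 -29.  100.1] F [ 0.4 -0.3  0.2] w -0.01 j [-0.31  0.31  1.76 -0.    1.07 -2.31]
tool x [ 0.909  0.416 -0.   ] y [-0. -0. -1.] z [-0.416  0.909  0.   ] z heading 114.6
world d [ 5.2  2.2 -0.1] tool d [ 5.7  0.1 -0.2]
rotvec tool [-0.0001  0.     -0.0002] tool d after rot [ 5.7  0.1 -0.2]
```

View pics/s4.png

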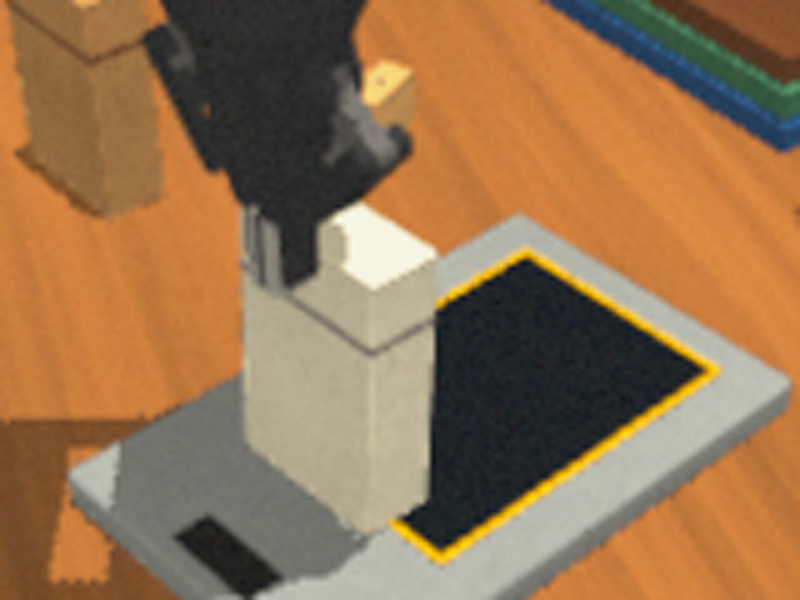

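View pics/w4.png

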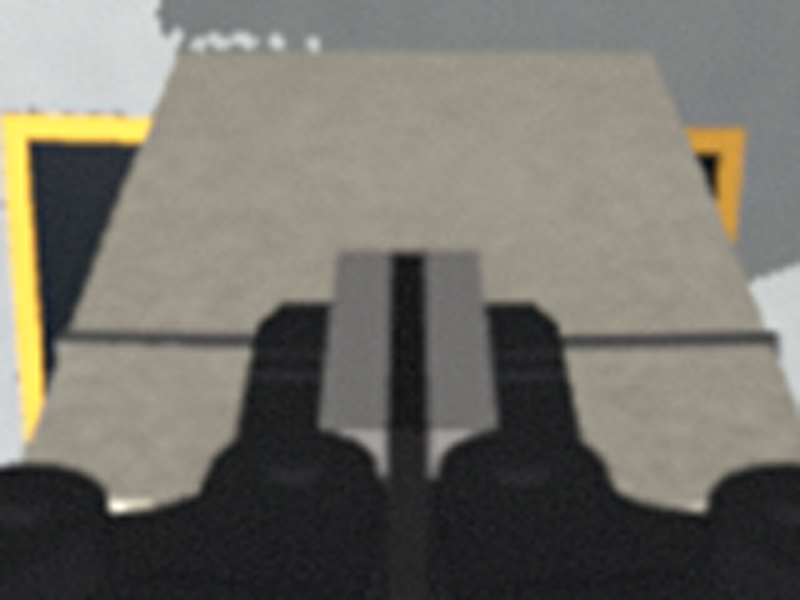

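The carton is tipping: its top corner went from (425,262) to (438,248) and the foot stayed at (370,530). I'll continue.

```bash
python3 -m handwheel '[{"grip":0,"tx":3,"ty":0,"tz":0,"wx":0,"wy":0,"wz":0},{"grip":0,"tx":3,"ty":0,"tz":0,"wx":0,"wy":0,"wz":0},{"grip":0,"tx":3,"ty":0,"tz":0,"wx":0,"wy":0,"wz":0},{"grip":0,"tx":3,"ty":0,"tz":0,"wx":0,"wy":0,"wz":0},{"grip":0,"tx":3,"ty":0,"tz":0,"wx":0,"wy":0,"wz":0},{"grip":0,"tx":3,"ty":0,"tz":0,"wx":0,"wy":0,"wz":0},{"grip":0,"tx":0,"ty":0,"tz":0,"wx":0,"wy":0,"wz":0}]'
python3 pic.py side s5 150 270 190 350 5
python3 st.py 483.6 -26.8 100 114.6
```

```text
time_s: 5.37
eef_pos: [495.2, -21.3, 100.2]
ee_rot: [-0.691, 0.691, 0.151, -0.151]
force: [0.4, -0.3, -0.2]
grip_width: 0.001
t 5.4167 pos [494.9 -21.4 100.1] F [-0.6  0.2  0.2] w 0.0 j [-0.28  0.35  1.71 -0.    1.08 -2.28]
tool x [ 0.909  0.416 -0.   ] y [-0.  0. -1.] z [-0.416  0.909  0.   ] z heading 114.61
world d [-11.3  -5.4  -0.1] tool d [-12.6   0.1  -0.2]
rotvec tool [-0.      0.0001 -0.    ] tool d after rot [-12.6   0.1  -0.2]
```

View pics/s5.png

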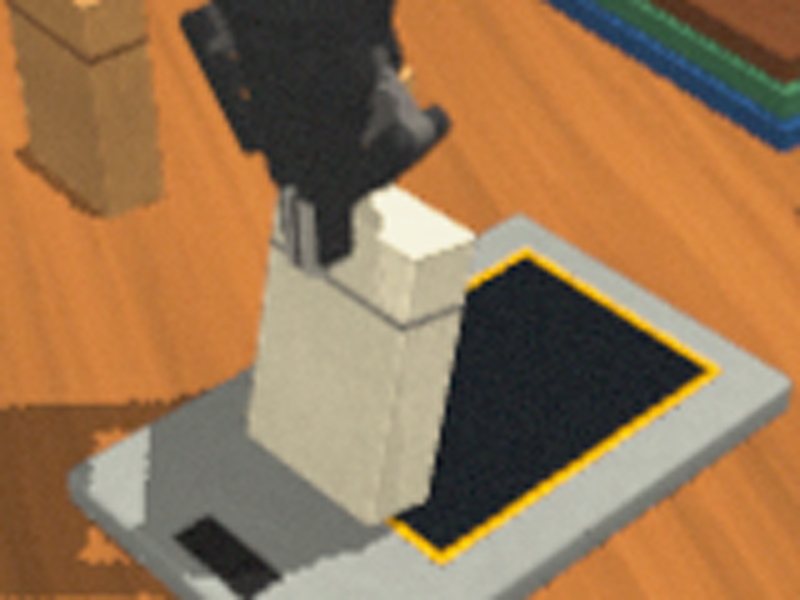

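The carton tips cleanly about its front foot at (428,497). Pushing on slowly in small steps.

```bash
python3 -m handwheel '[{"grip":0,"tx":2.5,"ty":0,"tz":0,"wx":0,"wy":0,"wz":0},{"grip":0,"tx":2.5,"ty":0,"tz":0,"wx":0,"wy":0,"wz":0},{"grip":0,"tx":2.5,"ty":0,"tz":0,"wx":0,"wy":0,"wz":0},{"grip":0,"tx":2.5,"ty":0,"tz":0,"wx":0,"wy":0,"wz":0},{"grip":0,"tx":0,"ty":0,"tz":0,"wx":0,"wy":0,"wz":0},{"grip":0,"tx":0,"ty":0,"tz":0,"wx":0,"wy":0,"wz":0},{"grip":0,"tx":0,"ty":0,"tz":0,"wx":0,"wy":0,"wz":0}]'
python3 pic.py side s6 150 270 190 350 5
python3 st.py 483.6 -26.8 100 114.6
```

```text
time_s: 6.0
eef_pos: [503.8, -17.4, 100.1]
ee_rot: [0.691, -0.691, -0.151, 0.151]
force: [-0.4, -0.5, -0.0]
grip_width: 0.0
t 6.05 pos [503.8 -17.4 100.2] F [0.2 0.  0.2] w 0.0 j [-0.27  0.36  1.69 -0.    1.09 -2.27]
tool x [ 0.909  0.416 -0.   ] y [-0. -0. -1.] z [-0.416  0.909  0.   ] z heading 114.59
world d [-20.2  -9.4  -0.2] tool d [-22.3   0.2  -0.2]
rotvec tool [-0.     -0.0001 -0.0001] tool d after rot [-22.3   0.2  -0.2]
```

View pics/s6.png

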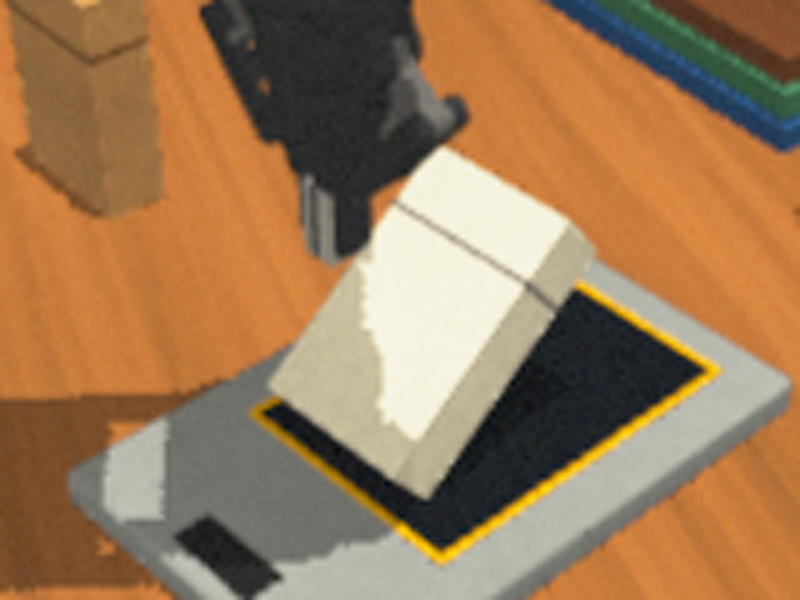

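It is falling by itself. I'll hold for 0.5 s, then back off and up.

```bash
python3 -m handwheel '[{"grip":0,"tx":-10,"ty":0,"tz":0,"wx":0,"wy":0,"wz":0},{"grip":0,"tx":-15,"ty":0,"tz":0,"wx":0,"wy":0,"wz":0},{"grip":0,"tx":-15,"ty":0,"tz":0,"wx":0,"wy":0,"wz":0},{"grip":0,"tx":-15,"ty":-15,"tz":0,"wx":0,"wy":0,"wz":0},{"grip":0,"tx":-15,"ty":-25,"tz":0,"wx":0,"wy":0,"wz":0},{"grip":0,"tx":-15,"ty":-35,"tz":0,"wx":0,"wy":0,"wz":0},{"grip":0,"tx":0,"ty":-35,"tz":0,"wx":0,"wy":0,"wz":0},{"grip":0,"tx":0,"ty":0,"tz":0,"wx":0,"wy":0,"wz":0}]'
python3 pic.py side s7 150 270 190 350 5;python3 pic.py top t7 130 280 220 420 4
python3 st.py 618 -265 150 114.6
```

```text
time_s: 6.72
eef_pos: [428.5, -53.9, 216.3]
ee_rot: [-0.689, 0.693, 0.153, -0.147]
force: [-0.1, 0.3, 0.5]
grip_width: 0.002
t 6.8167 pos [426.9 -53.  211. ] F [ 0.2 -0.1 -0.1] w -0.0 j [-0.4   0.08  1.73  0.    1.32 -2.4 ]
tool x [0.909 0.416 0.002] y [ 0.002 -0.001 -1.   ] z [-0.416  0.909 -0.002] z heading 114.57
world d [ 191.1 -212.   -61. ] tool d [  85.5   61.6 -272.2]
rotvec tool [ 0.0018 -0.0005  0.0017] tool d after rot [  85.5   61.  -272.4]
```

View pics/s7.png

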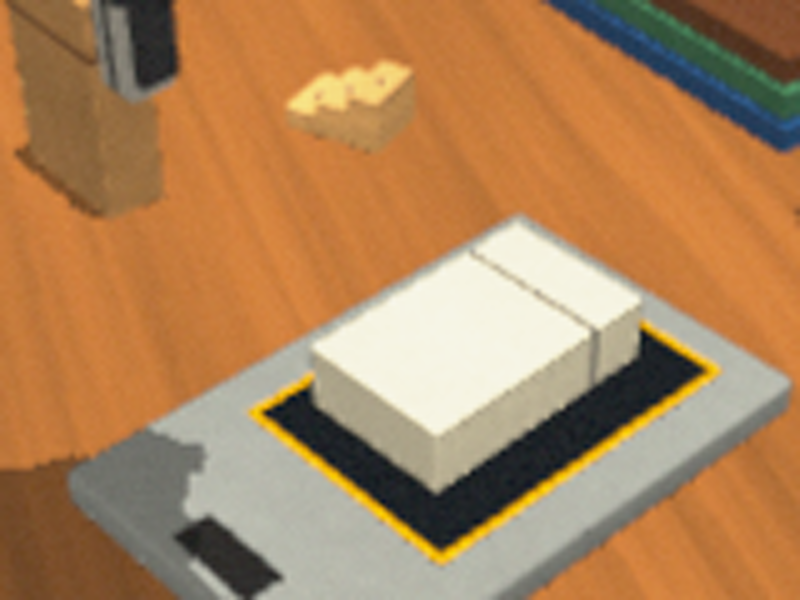

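View pics/t7.png

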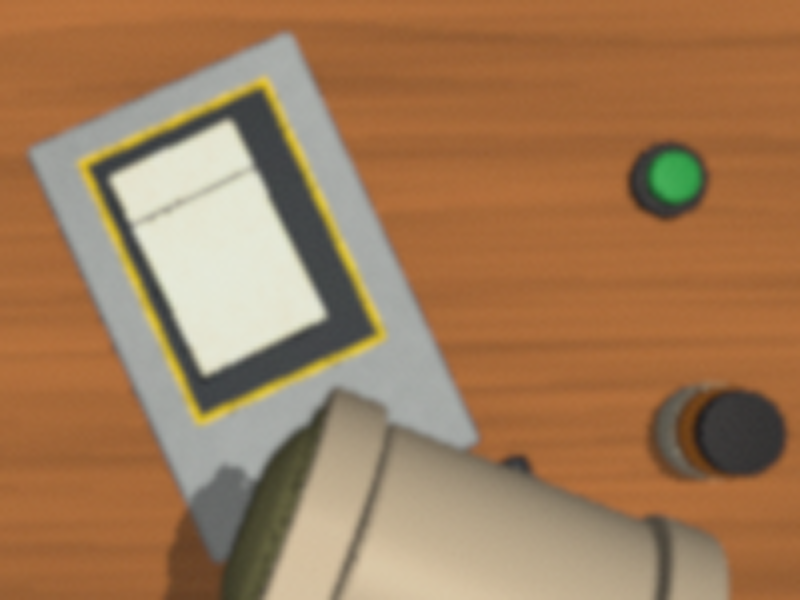

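The carton lies flat and wholly inside the outline, at top-crop corners (108,175), (235,118), (328,318) and (205,378). Now to above the button.

```bash
python3 -m handwheel '[{"grip":0,"tx":8.5,"ty":0,"tz":-27.2,"wx":0,"wy":0,"wz":0},{"grip":0,"tx":8.5,"ty":0,"tz":-27.2,"wx":0,"wy":0,"wz":0},{"grip":0,"tx":8.5,"ty":0,"tz":-27.2,"wx":0,"wy":0,"wz":0},{"grip":0,"tx":8.5,"ty":0,"tz":-27.2,"wx":0,"wy":0,"wz":0},{"grip":0,"tx":8.5,"ty":0,"tz":-27.2,"wx":0,"wy":0,"wz":0},{"grip":0,"tx":8.5,"ty":0,"tz":-27.2,"wx":0,"wy":0,"wz":0},{"grip":0,"tx":8.5,"ty":0,"tz":-27.2,"wx":0,"wy":0,"wz":0},{"grip":0,"tx":8.5,"ty":0,"tz":-27.2,"wx":0,"wy":0,"wz":0},{"grip":0,"tx":8.5,"ty":0,"tz":-27.2,"wx":0,"wy":0,"wz":0},{"grip":0,"tx":8.5,"ty":0,"tz":-27.2,"wx":0,"wy":0,"wz":0}]'
python3 -m handwheel '[{"grip":0,"tx":0,"ty":30,"tz":0,"wx":0,"wy":0,"wz":0},{"grip":0,"tx":0,"ty":35,"tz":0,"wx":0,"wy":0,"wz":0},{"grip":0,"tx":0,"ty":35,"tz":0,"wx":0,"wy":0,"wz":0},{"grip":0,"tx":0,"ty":35,"tz":0,"wx":0,"wy":0,"wz":0},{"grip":0,"tx":0,"ty":20,"tz":0,"wx":0,"wy":0,"wz":0},{"grip":0,"tx":0,"ty":0,"tz":0,"wx":0,"wy":0,"wz":0},{"grip":0,"tx":0,"ty":0,"tz":0,"wx":0,"wy":0,"wz":0}]'
python3 pic.py side s8 230 350 280 440 5;python3 pic.py wrist w8 200 320 200 360 5
python3 st.py 618 -265.5 22 114.6
```

```text
time_s: 7.65
eef_pos: [617.5, -265.3, 208.0]
ee_rot: [0.692, -0.69, -0.15, 0.151]
force: [-1.1, 0.3, -0.0]
grip_width: -0.002
time_s: 8.23
eef_pos: [616.4, -264.2, 53.7]
ee_rot: [0.692, -0.69, -0.15, 0.151]
force: [-0.2, -0.3, 0.5]
grip_width: 0.001
t 8.3333 pos [ 617.8 -265.1   56.7] F [-0.4  0.  -0.2] w 0.0 j [-0.58  0.75  1.16  0.    1.22 -2.58]
tool x [0.909 0.416 0.001] y [ 0.002 -0.001 -1.   ] z [-0.416  0.909 -0.002] z heading 114.6
world d [  0.2  -0.4 -34.7] tool d [-0.  34.7 -0.4]
rotvec tool [ 0.002  -0.      0.0013] tool d after rot [ 0.  34.7 -0.5]
```

View pics/s8.png

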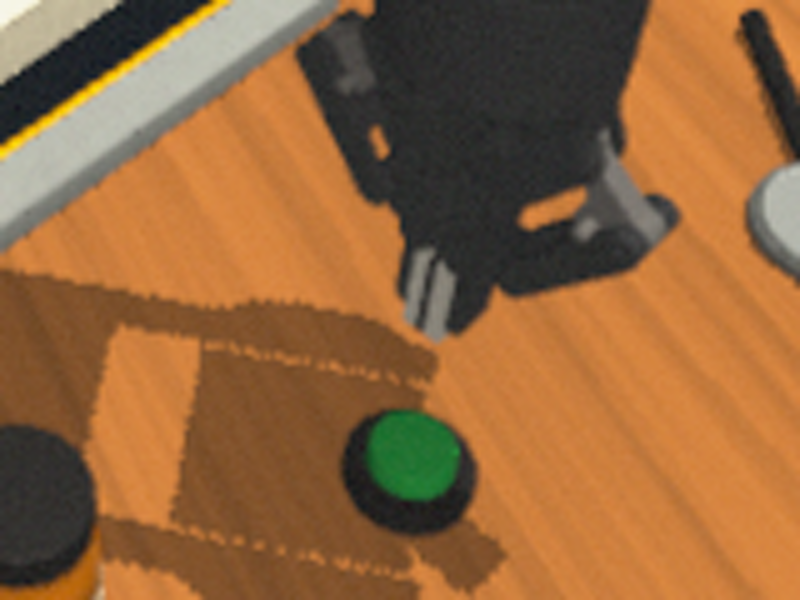

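View pics/w8.png

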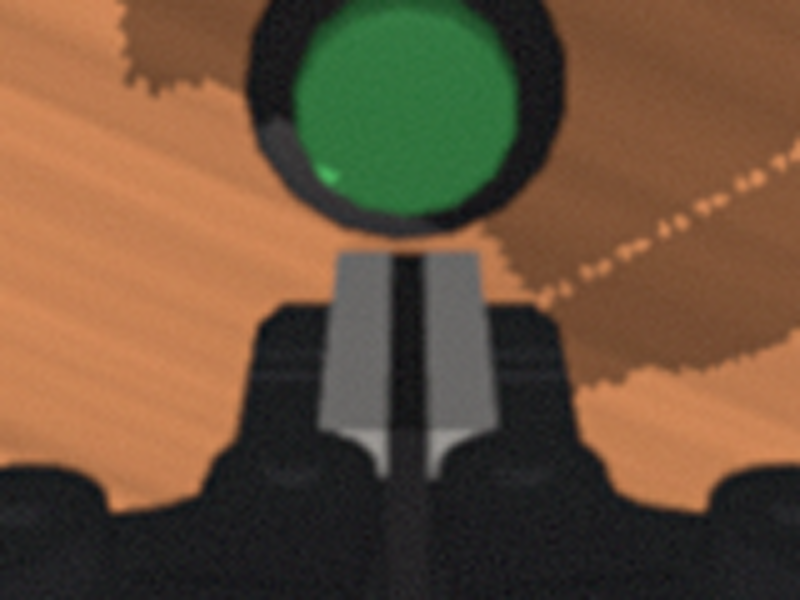

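```bash
python3 - <<'E'
from h import *
S=pickle.load(open("pics/s8.pkl","rb"));W=pickle.load(open("pics/w8.pkl","rb"))
def fe(c,X):
    p=c["R"]@np.array(X)+c["t"];r=np.hypot(p[0],p[1]);return c["mtx"][:2,2]+c["mtx"][0,0]*np.arctan2(r,p[2])*p[:2]/r
for z in(22,57,80,90,100):
  for o in (0,-11,11): print(z,o,(5*(proj(S,[617.8+.909*o,-265.1+.416*o,z])-[280,230])).round(),(5*(fe(W,[617.8+.909*o,-265.1+.416*o,z])-200)).round())
E
```

```text
22 0 [407. 446.] [400. 110.]
22 -11 [388. 464.] [400.  34.]
22 11 [425. 427.] [400. 184.]
57 0 [421. 384.] [399. 203.]
57 -11 [401. 403.] [399. 116.]
57 11 [439. 366.] [399. 287.]
80 0 [430. 342.] [398. 283.]
80 -11 [410. 360.] [398. 186.]
80 11 [449. 323.] [398. 374.]
90 0 [434. 323.] [397. 324.]
90 -11 [414. 341.] [397. 223.]
90 11 [453. 304.] [398. 419.]
100 0 [438. 303.] [397. 370.]
100 -11 [418. 322.] [397. 264.]
100 11 [458. 285.] [397. 469.]
```

```bash
python3 -m handwheel '[{"grip":0,"tx":-5,"ty":10,"tz":0,"wx":0,"wy":0,"wz":0},{"grip":0,"tx":0,"ty":15,"tz":0,"wx":0,"wy":0,"wz":0},{"grip":0,"tx":0,"ty":15,"tz":0,"wx":0,"wy":0,"wz":0},{"grip":0,"tx":0,"ty":10,"tz":0,"wx":0,"wy":0,"wz":0},{"grip":0,"tx":0,"ty":0,"tz":0,"wx":0,"wy":0,"wz":0},{"grip":0,"tx":0,"ty":0,"tz":0,"wx":0,"wy":0,"wz":0}]'
python3 pic.py side s9 230 350 280 440 5;python3 pic.py wrist w9 200 320 200 360 5
python3 st.py 618 -265.5 22 114.6
```

```text
time_s: 8.83
eef_pos: [612.9, -267.0, 6.1]
ee_rot: [-0.691, 0.691, 0.151, -0.15]
force: [-0.4, 0.1, 1.5]
grip_width: -0.003
t 8.9333 pos [ 613.2 -267.2    6.7] F [-0.6 -0.5  0.1] w -0.01 j [-0.59  0.8   1.21  0.    1.12 -2.59]
tool x [0.909 0.416 0.001] y [ 0.002 -0.001 -1.   ] z [-0.416  0.909 -0.002] z heading 114.6
world d [ 4.8  1.7 15.3] tool d [  5.1 -15.3  -0.5]
rotvec tool [ 0.002  -0.0001  0.0012] tool d after rot [  5.  -15.3  -0.5]
```

View pics/s9.png

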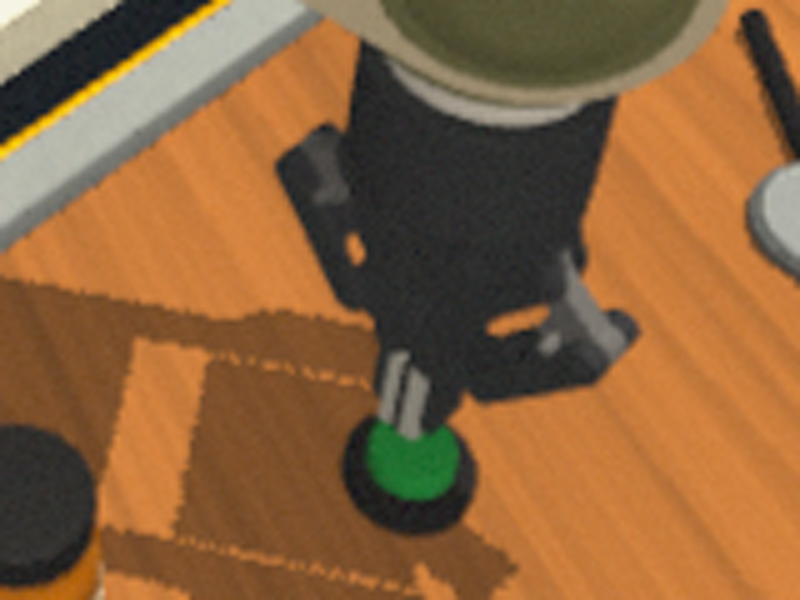

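View pics/w9.png

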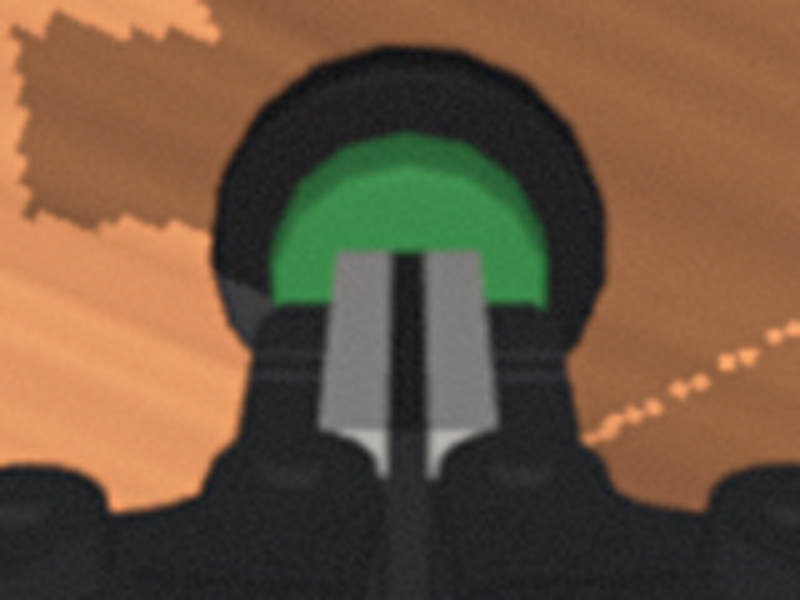

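The tip hovers about 14 mm above the button, centred on it. I'll press in small steps and watch the force.

```bash
python3 -m handwheel '[{"grip":0,"tx":0,"ty":5,"tz":0,"wx":0,"wy":0,"wz":0},{"grip":0,"tx":0,"ty":4,"tz":0,"wx":0,"wy":0,"wz":0},{"grip":0,"tx":0,"ty":0,"tz":0,"wx":0,"wy":0,"wz":0}]'; for i in 1; do :; done
python3 -m handwheel '[{"grip":0,"tx":0,"ty":2,"tz":0,"wx":0,"wy":0,"wz":0},{"grip":0,"tx":0,"ty":0,"tz":0,"wx":0,"wy":0,"wz":0}]'
python3 -m handwheel '[{"grip":0,"tx":0,"ty":2,"tz":0,"wx":0,"wy":0,"wz":0},{"grip":0,"tx":0,"ty":0,"tz":0,"wx":0,"wy":0,"wz":0}]'
```

```text
time_s: 9.18
eef_pos: [612.1, -266.5, -4.6]
ee_rot: [0.691, -0.691, -0.15, 0.151]
force: [0.2, 0.2, 0.4]
grip_width: 0.002
time_s: 9.35
eef_pos: [612.4, -266.7, -6.1]
ee_rot: [0.691, -0.691, -0.15, 0.151]
force: [0.1, -0.9, 0.9]
grip_width: 0.001
time_s: 9.52
eef_pos: [612.4, -266.7, -8.1]
ee_rot: [0.691, -0.691, -0.15, 0.151]
force: [-0.3, 0.1, -0.2]
grip_width: 0.003
```

```bash

python3 -m handwheel '[{"grip":0,"tx":0,"ty":2,"tz":0,"wx":0,"wy":0,"wz":0},{"grip":0,"tx":0,"ty":0,"tz":0,"wx":0,"wy":0,"wz":0}]'|grep -E "pos|force"
python3 -m handwheel '[{"grip":0,"tx":0,"ty":2,"tz":0,"wx":0,"wy":0,"wz":0},{"grip":0,"tx":0,"ty":0,"tz":0,"wx":0,"wy":0,"wz":0}]'|grep -E "pos|force"
python3 pic.py side s10 230 350 280 440 5
```

```text
eef_pos: [612.4, -266.7, -10.1]
force: [0.3, 0.4, 0.7]
eef_pos: [612.4, -266.7, -12.2]
force: [0.2, -0.4, -0.3]
```

View pics/s10.png

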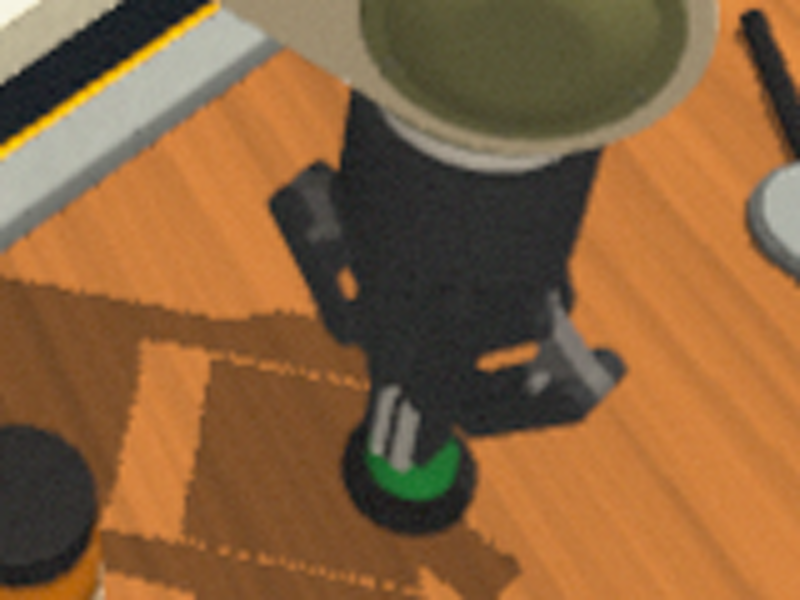

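```bash

python3 -m handwheel '[{"grip":0,"tx":0,"ty":2,"tz":0,"wx":0,"wy":0,"wz":0},{"grip":0,"tx":0,"ty":0,"tz":0,"wx":0,"wy":0,"wz":0}]'|grep -E "pos|force"
python3 -m handwheel '[{"grip":0,"tx":0,"ty":2,"tz":0,"wx":0,"wy":0,"wz":0},{"grip":0,"tx":0,"ty":0,"tz":0,"wx":0,"wy":0,"wz":0}]'|grep -E "pos|force"
python3 -m handwheel '[{"grip":0,"tx":0,"ty":2,"tz":0,"wx":0,"wy":0,"wz":0},{"grip":0,"tx":0,"ty":0,"tz":0,"wx":0,"wy":0,"wz":0}]'|grep -E "pos|force"
```

```text
eef_pos: [612.4, -266.7, -14.1]
force: [-0.2, 0.5, -0.7]
eef_pos: [612.5, -266.8, -16.1]
force: [0.5, -0.4, 0.6]
eef_pos: [612.6, -266.8, -17.8]
force: [-1.1, -0.5, 2.8]
```

```bash

python3 -m handwheel '[{"grip":0,"tx":0,"ty":2,"tz":0,"wx":0,"wy":0,"wz":0},{"grip":0,"tx":0,"ty":0,"tz":0,"wx":0,"wy":0,"wz":0}]'|grep -E "pos|force"
python3 -m handwheel '[{"grip":0,"tx":0,"ty":2,"tz":0,"wx":0,"wy":0,"wz":0},{"grip":0,"tx":0,"ty":0,"tz":0,"wx":0,"wy":0,"wz":0}]'|grep -E "pos|force"
python3 pic.py side s11 230 350 280 440 5;python3 pic.py wrist w11 200 320 200 360 5
```

```text
eef_pos: [612.7, -266.9, -19.8]
force: [-0.1, 0.3, 4.5]
eef_pos: [612.6, -266.9, -21.8]
force: [-0.0, 0.6, 4.3]
```

View pics/s11.png

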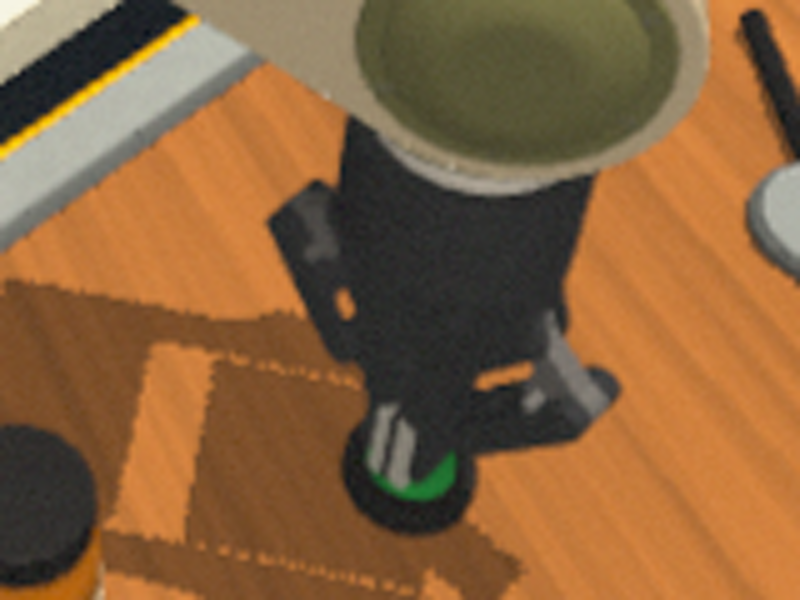

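View pics/w11.png

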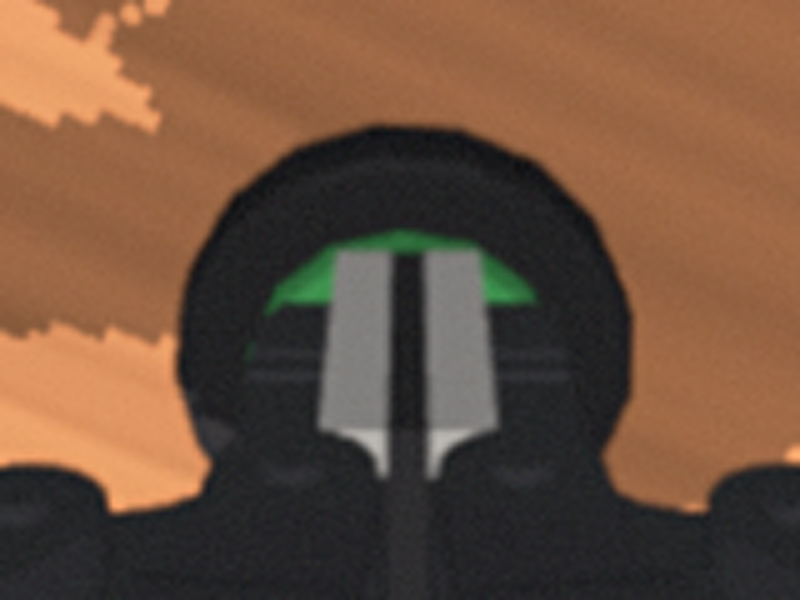

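The tip is wholly on the button, with a green rim visible behind it at wrist crop (400,240). I'll press on to the stop.

```bash

python3 -m handwheel '[{"grip":0,"tx":0,"ty":1.5,"tz":0,"wx":0,"wy":0,"wz":0},{"grip":0,"tx":0,"ty":0,"tz":0,"wx":0,"wy":0,"wz":0}]'|grep -E "pos|force"
python3 -m handwheel '[{"grip":0,"tx":0,"ty":1.5,"tz":0,"wx":0,"wy":0,"wz":0},{"grip":0,"tx":0,"ty":0,"tz":0,"wx":0,"wy":0,"wz":0}]'|grep -E "pos|force"
```

```text
eef_pos: [612.7, -266.9, -22.1]
force: [-2.1, 0.2, 10.6]
eef_pos: [612.8, -267.0, -22.3]
force: [-7.1, 4.2, 20.3]
```

```bash
python3 pic.py wrist w12 200 320 200 360 5; python3 pic.py side s12 280 350 330 400 8
```

```text
(no output)
```

View pics/w12.png

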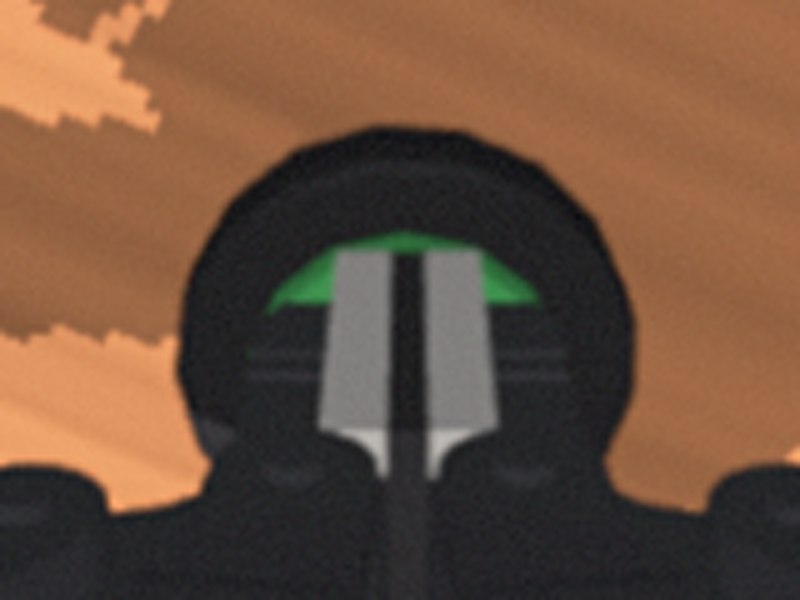

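View pics/s12.png

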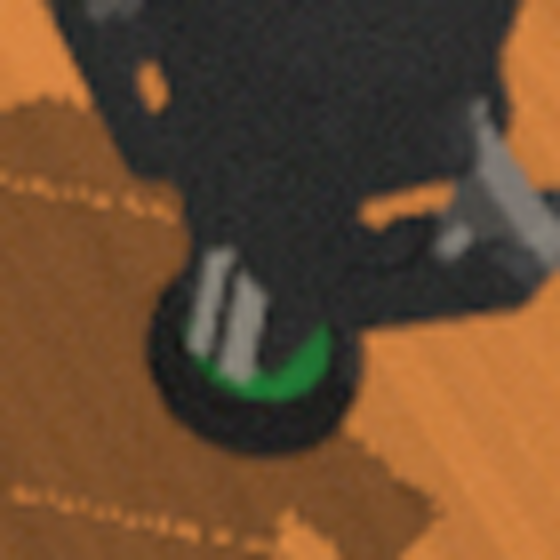

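Contact came at about TCP z −16 and the hard stop at −22, with 20 N on it, which fits the full 6 mm. I'll check the cap height against the housing in the wrist image before letting go.

```bash
python3 - <<'E'
from h import *
def fe(c,X):
    p=c["R"]@np.array(X)+c["t"];r=np.hypot(p[0],p[1]);return c["mtx"][:2,2]+c["mtx"][0,0]*np.arctan2(r,p[2])*p[:2]/r
for n in("w9","w11","w12"):
    W=pickle.load(open(f"pics/{n}.pkl","rb"))
    print(n,[(z,round(5*(fe(W,[618-.909*16,-265.5-.416*16,z])[1]-200))) for z in(10,12,14,16,18,20,22)])
W=pickle.load(open("pics/w12.pkl","rb"))
a=W["pixels"][238:266,250:312,::-1];cv2.imwrite("pics/w12c.png",cv2.resize(a,None,fx=12,fy=12,interpolation=0))
W=pickle.load(open("pics/w9.pkl","rb"))
a=W["pixels"][220:266,250:312,::-1];cv2.imwrite("pics/w9c.png",cv2.resize(a,None,fx=12,fy=12,interpolation=0))
E
```

```text
w9 [(10, 120), (12, 125), (14, 131), (16, 137), (18, 143), (20, 149), (22, 155)]
w11 [(10, 215), (12, 222), (14, 230), (16, 238), (18, 246), (20, 255), (22, 263)]
w12 [(10, 216), (12, 224), (14, 232), (16, 240), (18, 248), (20, 257), (22, 265)]
```

View pics/w12c.png

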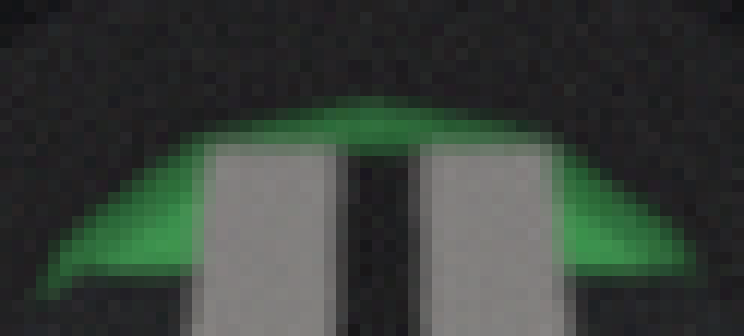

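View pics/w9c.png

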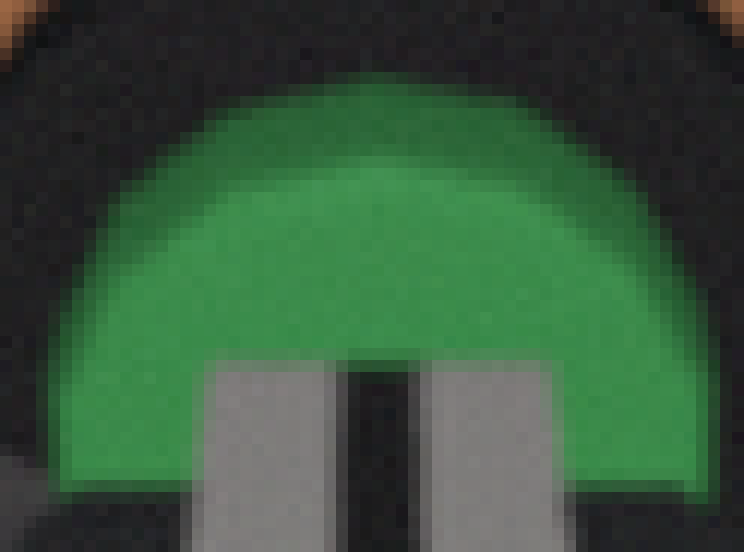

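The housing top is at about 10.5 mm, so the finger can't be bearing on it. The visible cap rim shrank from 7 px to about 4–5 px, and with the camera nearer that puts the cap top at about 16 mm, which is fully down. Now I'll let go and retreat straight up.

```bash

python3 -m handwheel '[{"grip":0,"tx":0,"ty":0,"tz":0,"wx":0,"wy":0,"wz":0},{"grip":0,"tx":0,"ty":-5,"tz":0,"wx":0,"wy":0,"wz":0},{"grip":0,"tx":0,"ty":-10,"tz":0,"wx":0,"wy":0,"wz":0},{"grip":0,"tx":0,"ty":-20,"tz":0,"wx":0,"wy":0,"wz":0},{"grip":0,"tx":0,"ty":-30,"tz":0,"wx":0,"wy":0,"wz":0},{"grip":0,"tx":0,"ty":-35,"tz":0,"wx":0,"wy":0,"wz":0},{"grip":0,"tx":0,"ty":-35,"tz":0,"wx":0,"wy":0,"wz":0},{"grip":0,"tx":0,"ty":-35,"tz":0,"wx":0,"wy":0,"wz":0},{"grip":0,"tx":0,"ty":0,"tz":0,"wx":0,"wy":0,"wz":0},{"grip":0,"tx":0,"ty":0,"tz":0,"wx":0,"wy":0,"wz":0}]'
python3 pic.py side s13 0 420 0 560 1.4;python3 pic.py top t13 0 420 0 560 1.4; python3 - <<'E'
from h import *
c=pickle.load(open("pics/t13.pkl","rb"));cv2.imwrite("pics/t13c.png",cv2.resize(c["pixels"][130:280,220:420,::-1],None,fx=4,fy=4,interpolation=2))
E
```

```text
time_s: 12.1
eef_pos: [613.0, -267.1, 147.0]
ee_rot: [-0.69, 0.692, 0.151, -0.15]
force: [0.3, -0.6, -1.1]
grip_width: -0.0
```

View pics/s13.png

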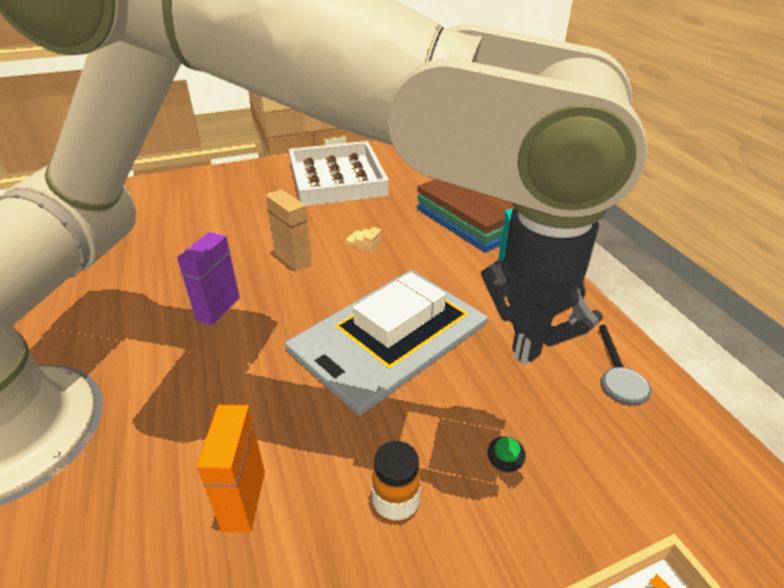

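View pics/t13c.png

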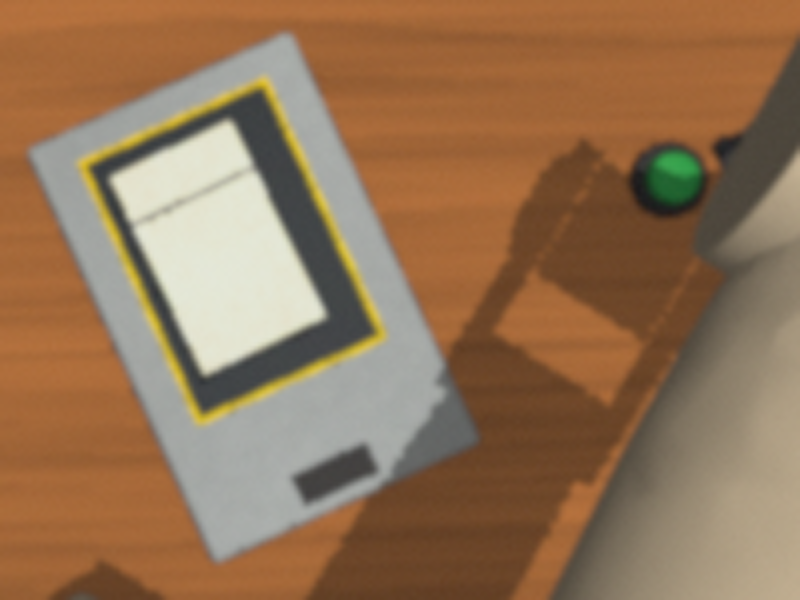

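View pics/t13.png

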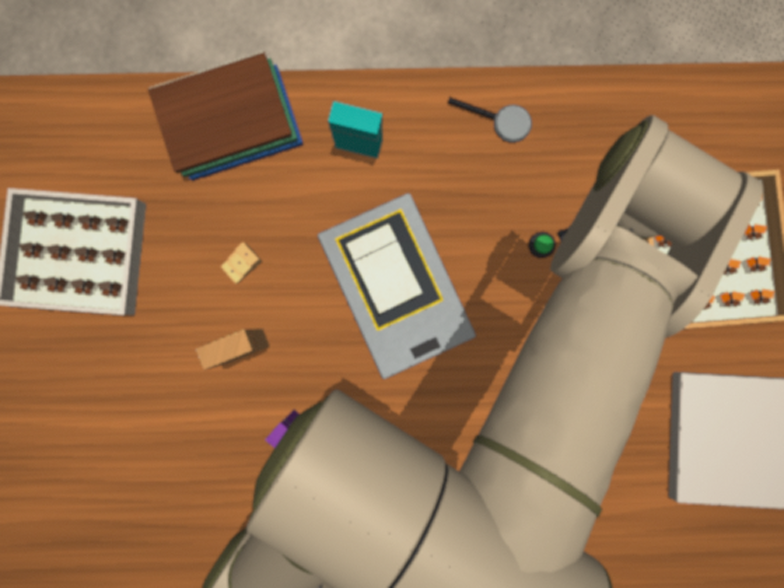

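The carton lies where it did before the press, with the same corners in the top crop. The button is up, everything else is standing, and the arm is clear. Handing in.

```bash
python3 -c "
from rig import ctrl,sense
print(sense()['time_s'],sense()['dq'].round(3));print(ctrl.finish_job())"
```

```text
12.2 [-0.002  0.015  0.009 -0.002  0.001  0.002]
the job is handed in; nothing more can be done
None
```

The white carton is lying flat on its label, wholly inside the yellow outline. The green button was pressed once after that and released. I handed the job in at 12.2 s of the 51 s allowed, with the arm clear of everything.

- **Carton:** I pushed it slowly with closed fingers on its back face near the top. It tipped about its front foot and fell by itself. The top and side pictures after the fall show it flat inside the outline. The top picture taken after the press shows it in the same place.
- **Button:** It met the finger at a reported TCP height of about −16 mm and hit a hard stop at about −22 mm, so it travelled about 6 mm, with about 20 N on it at the end. Afterwards the pictures show it sprung back up. I had no direct reading of the button, so "fully down" rests on that travel, the force jump and the wrist picture.
- **Other objects:** The last pictures show the brown carton, jar and wooden block standing where they were, and nothing else disturbed.
- **Disagreement:** The pictures put the shut fingertips 30 to 38 mm above the reported TCP, although the description says the TCP is at the fingertips. I trusted the pictures for both the push and press heights, and the contact forces at the button fitted them.

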